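# Mount a fresh solder spool on the reel stand and pin it with its axle

### The job

Load the reel stand: take the full solder spool out of the tray (not the bare one beside it), set it gently on the two seat bars between the stand's cheeks, and after that push the axle pin fully home, through one cheek, the spool's bore and the other cheek, until its collar meets the cheek. The axle may go in from either side, but one side is blocked by a bottle. Leave the bare spool, bottle, tin and tip cleaner where they are.

Things in the scene. Friction and masses are not known exactly. Their poses are not given: they have to be found in the camera images.
- stand: Grey steel reel stand, fixed. Origin: centre of the underside; z up, y along the axle axis. Base 100 (x) x 84 (y) x 6 mm. Two upright cheeks 46 mm wide in x, 5 mm thick (y = 24 to 29 and -29 to -24 mm), top edge at z = 50.6 mm, each with a 12 mm through hole at x = 0, z = 40.6 mm. Two round seat bars between them (8 mm diameter, along y, at x = +-19, z = 10 mm).
- seat (a point): Where the centre of a spool comes to lie that rests on the stand's seat bars: stand (0, 0, 40.6) mm, in line with the cheek holes. The spool then has 4 mm of play to either cheek. Axes as the stand's.
- hole_a (a point): Centre of the outer mouth of the hole in the +y cheek: stand (0, 29, 40.6) mm.
- hole_b (a point): Centre of the outer mouth of the hole in the -y cheek: stand (0, -29, 40.6) mm.
- tray: Low black spool tray, fixed, on one side of the bench (left or right varies, axle rest on the other). 170 (x) x 56 (y) mm, long walls 18, end walls 24 mm high. Origin: centre of the underside. Two seats at x = -40 and +40 mm, with bars like the stand's, hold the two spools (which is where varies), axes along tray y, centres at z = 40.6 mm.
- full_spool: Full solder spool, loose, about 250 g: two white flanges of 64 mm diameter, 40 mm over their outer faces, wound with grey metal to 54 mm diameter; 14 mm through bore. Origin: its centre; y along its axis (any roll about it). Grip from above across both flanges (closing along its axis), fingertips at most 20 mm below its top so that they stay above the cheeks.
- bare_spool: Bystander: spool with the same flanges, width and bore but no wire, only a thin white core of 24 mm diameter. Loose, 50 g. Origin: its centre; y along its axis.
- rest: Aluminium axle rest, fixed: foot 85 x 50 x 8 mm and two V-notched posts under the axle's shaft. Origin: on the underside, below a point about 20 mm along the shaft; x along the axle towards its tip. The lying axle's axis is 39.7 mm above the bench; nothing is beside or below its handle within 25 mm.
- axle: Axle pin, loose, 60 g, lying level: steel shaft 8 mm diameter, 80 mm long, tapered tip; steel collar 20 mm diameter; black handle 16 mm diameter. Origin: on the axis where the shaft leaves the collar; x towards the tip. Collar x = -3 to 0, handle x = -35 to -3, tip x = 80 mm. At the start the handle end points roughly to -x (towards the robot). Home, the origin is at a hole mouth.
- axle_tip (a point): Tip of the axle's shaft, on the axis 80 mm from the axle's origin.
- bottle: Bystander: white round bottle with black cap, 44 mm diameter, 95 mm high, loose, about 115 mm from the stand's centre along its +y or -y: it blocks that side. Origin: centre of its underside.
- tin: Bystander: flat aluminium tin, 48 mm diameter, 13 mm high, loose, about 115 mm from the stand's centre on the stand's other side from the bottle; the axle goes in over it. Origin: centre of its underside.
- cleaner: Bystander: round brass tip cleaner, 68 mm diameter, 54 mm high, loose, on the robot's side of the stand. Origin: centre of its underside.

How it is judged (in metres and radians):
On the way:
1. the full spool sits on the seat bars between the cheeks, let go, with the axle not yet in the stand (x of full_spool in the frame of stand between -0.005 and 0.005 m and y of full_spool in the frame of stand between -0.006 and 0.006 m and z of full_spool in the frame of stand between 0.0366 and 0.0446 m and angle between the y axis of full_spool and the y axis of stand, either way round below 0.15 rad and linear speed of full_spool below 0.02 m/s and contact force between the fingers and full_spool below 0.2 N and distance between axle_tip and full_spool above 0.06 m), for 0.2 s.
At the end, for the whole second after the job is handed in: Full spool on the seat bars (centre within 5 mm across, 6 along, 4 in height; 0.15 rad). Axle through both cheeks and bore (5 mm across, 6 in height, 0.12 rad), its collar within 5 mm of either cheek's outer face and tip beyond the other. Both at rest (x of full_spool in the frame of stand between -0.005 and 0.005 m and y of full_spool in the frame of stand between -0.006 and 0.006 m and z of full_spool in the frame of stand between 0.0366 and 0.0446 m and angle between the y axis of full_spool and the y axis of stand, either way round below 0.15 rad and ((y of axle in the frame of stand between 0.026 and 0.034 m and y of axle_tip in the frame of stand below -0.04 m) or (y of axle in the frame of stand between -0.034 and -0.026 m and y of axle_tip in the frame of stand above 0.04 m)) and x of axle in the frame of stand between -0.005 and 0.005 m and z of axle in the frame of stand between 0.0346 and 0.0466 m and x of axle_tip in the frame of stand between -0.005 and 0.005 m and z of axle_tip in the frame of stand between 0.0346 and 0.0466 m and angle between the x axis of axle and the y axis of stand, either way round below 0.12 rad and linear speed of each of axle, full_spool below 0.02 m/s); the robot touches nothing.
It fails at once if the bare spool shifted by more than 25 mm (distance of bare_spool from where it was at the start of the episode above 0.025 m).
It fails at once if the bottle shifted by more than 25 mm (distance of bottle from where it was at the start of the episode above 0.025 m).
It fails at once if the flat tin shifted by more than 25 mm (distance of tin from where it was at the start of the episode above 0.025 m).
It fails at once if the brass tip cleaner shifted by more than 25 mm (distance of cleaner from where it was at the start of the episode above 0.025 m).
It fails at once if the full spool slammed on the stand (over 40 N) (contact force between full_spool and stand above 40 N).
It also fails if it takes over 72 s, if anything falls off the work surface, if the arm or the gripper's body presses on something with over 40 N, if the wrist force passes 120 N, or if a joint passes its speed limit or range.

### The arm

A 6-joint arm with a two-finger parallel gripper is mounted at the origin on the work surface. World frame = base frame: x ahead of the robot, y to its left, z up, the work surface at z = 0. Lengths are in m, angles in degrees, forces in N, time in s.
With the tool pointing down it reaches from about 0.3 to 0.775 m from the base axis. Payload 14.6 kg.
Tool frame: the origin (TCP) lies between the finger pads; the fingertips stand bot.nose_length ahead of it and the grasp point (between the pads) lies 11 mm behind it (bot.nose_length is the distance from the TCP to the fingertips, in m); z points along the fingers, y is the line along which they close (so a half turn about z gives the same grasp; the last joint's range is limited). The gripper opens to 94 mm and grips with 3 to 60 N. Pads are 16 mm wide; open, the fingers measure 119 mm over their backs; the gripper's body (75 mm by 177 mm) begins 78 mm behind the grasp point.
Start: joints at [61.272, 17.183, 87.147, -0, 75.671, -3.816], TCP at [0.232, 0.499, 0.213] pointing down, gripper open.
Joint ranges: [-173.82, 173.82], [-45.26, 126.66], [13.44, 144.39], [-59.66, 239.66], [0, 175.72], [-146.38, 146.38]. Speed limits (degrees/s): [127.2, 127.2, 147.25, 180, 180, 180].

### API

Orientations are given as [roll, pitch, yaw] about the fixed x, y, z axes, in that order (R = Rz(yaw) Ry(pitch) Rx(roll)).
In Python, from station import sensors, optics, ticket, bot gives the robot as it stands. The module is installed in compiled form; this text tells all that it offers.
- The arm moves only by the tool apply_moves, never from a script. Its argument "increments" is one flat list of numbers, 7 for each row, row after row: the opening, from 0 (shut) to 1 (fully open), then the shift along the tool's x, y, z in cm, then the turn, a rotation vector about the tool's x, y, z in degrees. In form: [gripper, x, y, z, ax, ay, az, gripper, x, y, z, ax, ay, az, ...]. A call has exactly 8 rows; each row shifts and turns the commanded pose from where the row before left it, along the tool's axes as they then stand; what a row does not reach is not made up. A row lasts 1/8 s, in which the tool goes at most 62.5 mm and 10.7 degrees, less where a joint would pass 70% of its speed; a pose out of reach is approached as far as the arm can. A call with a gripper value outside its range is refused whole. The fingers move at their own pace and stop on an object; the grip force is fixed at half the most. Time passes only in rows, so rows that do not move let the fingers close, or fill a call up. It gives the time, the measured TCP pose, the force, the opening and the grip force at its end, in the units of the state.
- sensors.observe(): the state, without advancing time (a new reading comes with each control period).
- optics.camera(name): name is "scene" or "top"; returns (picture, depth): 384x512x3 uint8, red, green, blue; 384x512 float32, m along the optical axis (not along the pixel's ray), 0 where there is no reading.
- optics.camera_model(name): a dict with "fx", "fy", "cx", "cy" (pixels), "dist" ([k1, k2, p1, p2, k3] as OpenCV has them; the pictures are not rectified), "extrinsics" (4x4, takes a point from world to camera coordinates). Camera axes: x right, y down, z forward; pixel columns grow to the right and rows downward; lengths in m; the calibration is good to about 2 mm. A picture is of the moment at which its call begins. camera_model takes no time and is no camera call.
- ticket.job_done(): hands the job in; it is judged then, once.
The state is a dict: "time_s": time; "q": joint angles; "qd": joint speeds; "tau": joint torques, N m; "eef_pos": TCP position; "tool_rot": TCP orientation; "force": force on the tool from outside, world axes, zero at the start; "wrist_torque": the same for the moment, N m; "width": opening from 0.0 (shut) to 1.0 (fully open); "gripper_force": force on a finger pad.
Only numpy, scipy, OpenCV 4.12 (cv2) and the standard library are available. Lean on these libraries where they do the work, as an engineer would, in place of code of your own. Each camera call takes 0.05 s, during which the arm holds its last target. There are 200 camera calls.

## Working session

There is one attempt and no reset: what is moved stays moved. The work goes in short steps, Python scripts to look and compute and a tool call to move; the robot and the scene stay as the last step left them, time stands still between calls to the robot, and variables do not carry over. Pictures are saved under pics/ and viewed, at most 10 in all, crops included, and the job is handed in when it is done.

Besides the shell and the picture viewer there is one more tool, called after ">>>" as name(argument=value, ...) on one line, values as JSON. apply_moves: Moves the arm, as the interface text tells. Its arguments: {"type":"object","properties":{"increments":{"type":"array"}},"required":["increments"]}

```bash
mkdir -p pics; python3 - <<'E'
from station import sensors, optics, bot
import cv2, numpy as np
print(sensors.observe(), bot.nose_length)
for n in ("scene","top"):
    p,d=optics.camera(n); cv2.imwrite(f"pics/{n}0.png",p[:,:,::-1]); np.save(f"{n}0.npy",d); np.save(f"{n}0rgb.npy",p)
    m=optics.camera_model(n); print({k:(np.round(v,4).tolist() if k in("extrinsics","dist") else v) for k,v in m.items()}, d.min(), d.max())
E
```

```text
{'time_s': 0.0, 'q': array([ 6.12708362e+01,  1.72156437e+01,  8.71815024e+01,  1.17115827e-03,
        7.56700983e+01, -3.81560459e+00]), 'qd': array([ 0.03162868,  0.03657839,  0.00369762,  0.02026354, -0.13940067,
       -0.04603926]), 'tau': array([-3.68565870e-04, -5.31791461e+01, -3.52743351e+01,  7.09034060e-02,
        2.42679776e-02, -1.20645532e-04]), 'eef_pos': array([0.23155733, 0.49859206, 0.2128773 ]), 'tool_rot': array([-1.79932980e+02, -5.60668809e-03,  1.55086147e+02]), 'force': array([-0.75736007, -0.14048049, -0.9099059 ]), 'wrist_torque': array([ 0.03088394,  0.01842893, -0.00491649]), 'gripper_force': 0.0, 'width': 1.0013007560776117} 0.008
{'fx': 448.12089602362164, 'fy': 448.12089602362164, 'cx': 262.604880354258, 'cy': 197.73621346887032, 'dist': [-0.106, 0.0, 0.0, 0.0, 0.0], 'extrinsics': [[0.2532, 0.9673, 0.0167, -0.1272], [0.7012, -0.1716, -0.6919, -0.3184], [-0.6664, 0.1869, -0.7218, 1.3195], [0.0, 0.0, 0.0, 1.0]]} 0.0 3.1483386
{'fx': 477.3335078384729, 'fy': 477.3335078384729, 'cx': 247.9054740132813, 'cy': 190.1423457932469, 'dist': [-0.0371, 0.0, 0.0, 0.0, 0.0], 'extrinsics': [[0.0245, -0.9995, -0.0212, 0.0067], [-0.9989, -0.0236, -0.0416, 0.4978], [0.0411, 0.0222, -0.9989, 1.058], [0.0, 0.0, 0.0, 1.0]]} 0.0 1.8571792
```

View pics/scene0.png

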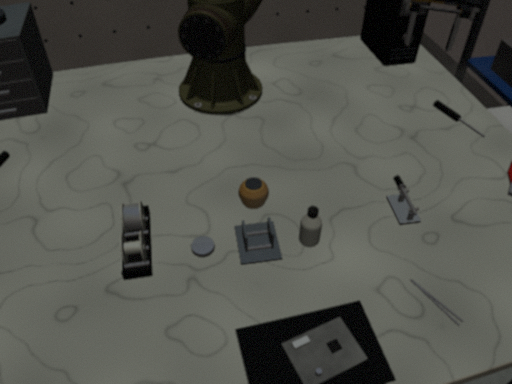

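View pics/top0.png

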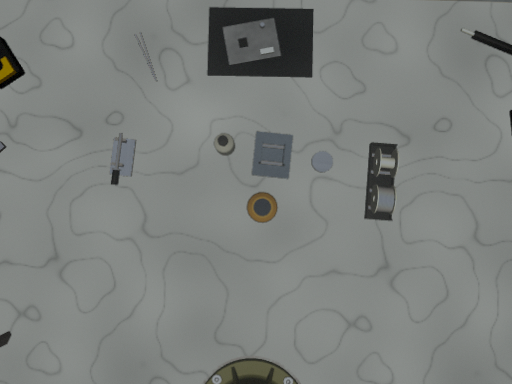

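The scene shows the stand at the top view's (272,155), the bottle on its +y side (224,143) and the tin on its -y side (322,161), the cleaner at (262,207), the axle rest at (122,158) with its black handle at (115,177), and the tray on the right (380,180). The greyer spool (near (382,200)) looks full and the one at (386,162) bare. I'll zoom in.

```bash
cat > h.py <<'E'
import cv2, numpy as np
from station import optics
def mdl(n):
    m=optics.camera_model(n); K=np.array([[m["fx"],0,m["cx"]],[0,m["fy"],m["cy"]],[0,0,1]]); E=np.array(m["extrinsics"])
    return K,np.array(m["dist"],float),E[:3,:3],E[:3,3]
def ray(n,uv):
    K,D,R,t=mdl(n); p=cv2.undistortPoints(np.asarray(uv,float).reshape(-1,1,2),K,D)[:,0]
    return -R.T@t, np.c_[p,np.ones(len(p))]@R
def plane(n,uv,z):
    c,d=ray(n,uv); return c+d*((z-c[2])/d[:,2])[:,None]
def pts(n,dep):   # world point image from depth
    v,u=np.indices(dep.shape); c,d=ray(n,np.c_[u.ravel(),v.ravel()])
    return (c+d*dep.reshape(-1,1)).reshape(*dep.shape,3)
def proj(n,P):
    K,D,R,t=mdl(n); return cv2.projectPoints(np.asarray(P,float).reshape(-1,3),cv2.Rodrigues(R)[0],t,K,D)[0][:,0]
E
python3 - <<'E'
from h import *
t=np.load("top0rgb.npy"); s=np.load("scene0rgb.npy")
def cr(a,x,y,w,h): return cv2.resize(a[y:y+h,x:x+w,::-1],(400,300),interpolation=cv2.INTER_CUBIC)
im=np.vstack([np.hstack([cr(t,232,120,80,60),cr(t,325,135,120,90)]),np.hstack([cr(t,80,128,80,60),cr(s,100,190,100,75)])])
cv2.imwrite("pics/c1.png",np.clip(im*1.5,0,255).astype(np.uint8))
for n in("top","scene"):
    W=pts(n,np.load(n+"0.npy"))
    bl=W[::40,::40].reshape(-1,3); print(n,"bench z",np.round(np.percentile(bl[:,2],[10,50,90]),4))
    print("shape", (W[...,2]>0.03).sum())
    m=((W[...,2]>0.004)&(W[...,2]<0.2)&(abs(W[...,1])<0.45)&(W[...,0]>0.3)&(W[...,0]<0.75)).astype(np.uint8)
    k,l,st,_=cv2.connectedComponentsWithStats(m)
    for i in range(1,k):
        if st[i,4]>30: P=W[l==i]; print(st[i],np.round(P.min(0),3),np.round(P.max(0),3),np.round(P.mean(0),3))
E
```

```text
top bench z [-0.0021  0.0004  0.0038]
shape 3961
[ 251  131   42   48 1509] [ 0.526 -0.078  0.004] [0.632 0.013 0.055] [ 0.577 -0.033  0.011]
[109 133  27  53 922] [0.502 0.278 0.004] [0.616 0.335 0.052] [0.562 0.303 0.02 ]
[214 133  21  24 373] [0.574 0.052 0.004] [0.617 0.096 0.1  ] [0.592 0.071 0.067]
[ 364  143   36   78 2163] [ 0.438 -0.319  0.004] [ 0.61  -0.243  0.076] [ 0.523 -0.273  0.034]
[311 150  23  24 370] [ 0.54  -0.171  0.004] [ 0.592 -0.121  0.02 ] [ 0.565 -0.144  0.013]
[246 192  32  31 745] [ 0.427 -0.048  0.004] [0.494 0.022 0.063] [ 0.46  -0.012  0.049]
scene bench z [-0.0021  0.0002  0.113 ]
shape 23744
[386 175  35  50 827] [0.474 0.279 0.004] [0.617 0.351 0.052] [0.568 0.303 0.021]
[238 177  32  32 745] [ 0.44  -0.045  0.004] [0.496 0.03  0.059] [ 0.475 -0.015  0.042]
[ 120  201   32   79 2088] [ 0.44  -0.307  0.004] [ 0.612 -0.241  0.074] [ 0.54  -0.272  0.033]
[299 205  23  42 728] [0.512 0.052 0.004] [0.62  0.123 0.097] [0.608 0.069 0.053]
[ 234  217   48   47 1516] [ 0.527 -0.078  0.004] [0.632 0.012 0.054] [ 0.586 -0.034  0.012]
[191 236  24  21 387] [ 0.544 -0.168  0.004] [ 0.59  -0.121  0.017] [ 0.569 -0.144  0.012]
```

View pics/c1.png

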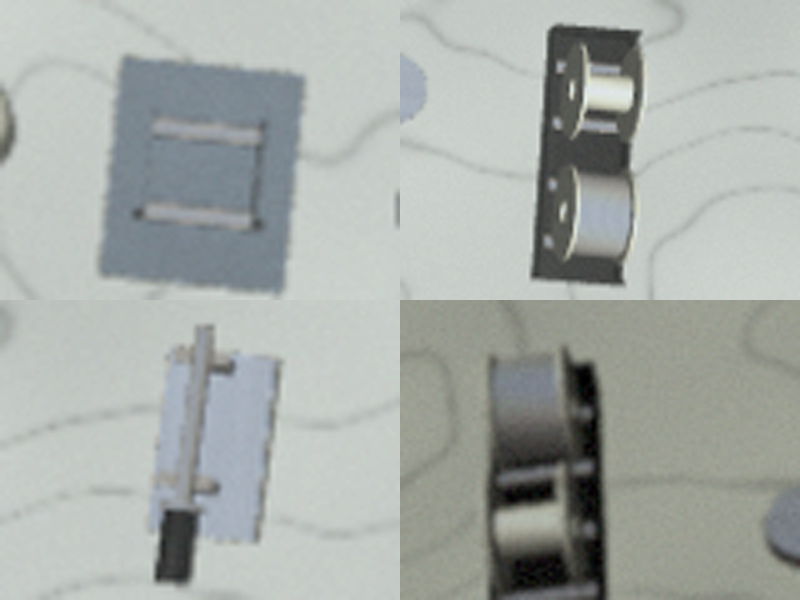

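The crops confirm it: grey winding on the spool nearer the robot (top about (382,200)), a thin white core on the other. The axle's handle is at the lower end of the rest. Now I'll measure the poses.

```bash
cat > meas.py <<'E'
from h import *
def fitline(P):  # x,y -> mean, dir angle deg
    c=P.mean(0); w=np.linalg.svd(P-c)[2][0]; w=w*np.sign(w[0]); return c,np.degrees(np.arctan2(w[1],w[0]))
E
python3 - <<'E'
from meas import *
for n in("top","scene"):
    W=pts(n,np.load(n+"0.npy")); rgb=np.load(n+"0rgb.npy").astype(int)
    X,Y,Z=W[...,0],W[...,1],W[...,2]
    def box(x0,x1,y0,y1,z0,z1): return (X>x0)&(X<x1)&(Y>y0)&(Y<y1)&(Z>z0)&(Z<z1)
    r=lambda a:np.round(a,4).tolist()
    if n=="top":
      # stand base by mask contour at z=.006 
      m=box(.5,.66,-.1,.03,.003,.07); c=max(cv2.findContours(m.astype(np.uint8),0,1)[0],key=cv2.contourArea)[:,0]
      q=plane(n,c,.006)[:,:2]; R=cv2.minAreaRect((q*1000).astype(np.float32)); print("stand",R)
      m=box(.42,.63,-.34,-.22,.003,.03)
      c=plane(n,np.argwhere(m)[:,::-1],.018)[:,:2]; R=cv2.minAreaRect((c*1000).astype(np.float32)); print("tray",R)
    P=W[box(.5,.66,-.1,.03,.045,.06)]; print("cheek tops",len(P))
    for s in(P[P[:,1]>-.033],P[P[:,1]<=-.033]):
        if len(s)>5: print(r(s.mean(0)),fitline(s[:,:2])[1], r(s.min(0)), r(s.max(0)))
    for nm,x0,x1 in(("full",.44,.52),("bare",.53,.61)):
        m=box(x0,x1,-.34,-.22,.045,.09); P=W[m]; print(nm,len(P),r(P.mean(0)),r(P.min(0)),r(P.max(0)), "rect",cv2.minAreaRect((P[:,:2]*1000).astype(np.float32)))
        T=W[box(x0,x1,-.34,-.22,.062,.09)]; print("  tops",r(T.mean(0)))
    a=box(.45,.64,.26,.36,.034,.06); P=W[a]; dark=rgb[a].sum(1)<150
    print("axle",len(P),"handle",dark.sum()); H=P[dark]; S=P[~dark]
    print(" handle",r(H.mean(0)),r(H.min(0)),r(H.max(0))," rest",r(S.mean(0)),r(S.min(0)),r(S.max(0)),fitline(P[:,:2]))
E
```

```text
stand ((578.7936401367188, -32.24208450317383), (87.05435180664062, 105.3264389038086), 84.06099700927734)
tray ((523.8565673828125, -277.4547119140625), (206.64892578125, 117.93836212158203), 0.8033825755119324)
cheek tops 102
[0.5807, -0.0061, 0.0508] -4.444466343062631 [0.5592, -0.0102, 0.047] [0.6027, -0.0024, 0.0547]
[0.5772, -0.0589, 0.0508] -4.530856195981852 [0.5538, -0.0625, 0.0458] [0.5996, -0.056, 0.0553]
full 550 [0.4826, -0.2732, 0.0625] [0.4519, -0.2956, 0.0451] [0.5135, -0.2524, 0.0757] rect ((482.6148986816406, -273.97784423828125), (41.56924057006836, 60.315956115722656), 87.76651763916016)
  tops [0.4831, -0.2745, 0.0671]
bare 349 [0.5623, -0.2792, 0.0568] [0.5315, -0.3002, 0.045] [0.5932, -0.2572, 0.0763] rect ((562.7554321289062, -278.3984680175781), (41.430999755859375, 61.19429016113281), 87.70170593261719)
  tops [0.5628, -0.2791, 0.0683]
axle 298 handle 87
 handle [0.5185, 0.3096, 0.0469] [0.5045, 0.3018, 0.0412] [0.5334, 0.3188, 0.0517]  rest [0.567, 0.3049, 0.0433] [0.5023, 0.2906, 0.0358] [0.6155, 0.3206, 0.0508] (array([0.55284741, 0.30626865]), np.float64
[... 216 characters left out ...]
0551, 0.054]
full 470 [0.4938, -0.272, 0.0608] [0.4567, -0.2931, 0.045] [0.5153, -0.251, 0.0734] rect ((485.1222839355469, -272.1312255859375), (39.5537109375, 59.230377197265625), 86.70378112792969)
  tops [0.4869, -0.2728, 0.0663]
bare 327 [0.5684, -0.2786, 0.0559] [0.5337, -0.2987, 0.045] [0.5959, -0.2562, 0.0742] rect ((563.98486328125, -277.42626953125), (40.19165802001953, 62.444454193115234), 87.2812271118164)
  tops [0.5661, -0.2778, 0.0676]
axle 271 handle 88
 handle [0.5344, 0.3077, 0.0436] [0.5054, 0.2972, 0.0341] [0.6145, 0.3181, 0.0497]  rest [0.5673, 0.3078, 0.0428] [0.5012, 0.292, 0.035] [0.6171, 0.3224, 0.0523] (array([0.55660431, 0.3077281 ]), np.float64(-5.169583100415987))
```

Everything checks out. The stand is about (0.580,-0.0325) with yaw about -4.5°. The full spool is about (0.4835,-0.273) with yaw about -2.8°, and its top is near 0.073. The axle's yaw is about -4.7°. First I'll move over the spool, then turn to tool yaw about -2.8°.

>>> apply_moves(increments=[1,-3.46,-3.71,0,0,0,0,1,-3.46,-3.71,0,0,0,0,1,-3.46,-3.71,0,0,0,0,1,-3.46,-3.71,0,0,0,0,1,-3.46,-3.71,0,0,0,0,1,-3.46,-3.71,0,0,0,0,1,-3.46,-3.71,0,0,0,0,1,-3.46,-3.71,0,0,0,0])

```text
time_s: 1.1
eef_pos: [0.3578, 0.1114, 0.2135]
tool_rot: [180.0, 0.0, 155.1]
force: [0.5, 0.4, 0.5]
width: 1.002
gripper_force: 0.0
```

>>> apply_moves(increments=[1,-3.46,-3.71,0,0,0,0,1,-3.46,-3.71,0,0,0,0,1,-3.46,-3.71,0,0,0,0,1,-3.46,-3.71,0,0,0,0,1,-3.46,-3.71,0,0,0,0,1,-3.46,-3.71,0,0,0,0,1,-3.46,-3.71,0,0,0,0,1,-3.46,-3.71,0,0,0,0])

```text
time_s: 2.1
eef_pos: [0.4839, -0.2744, 0.2131]
tool_rot: [180.0, -0.0, 155.1]
force: [0.1, 1.3, 0.6]
width: 1.004
gripper_force: 0.0
```

>>> apply_moves(increments=[1,0,0,0,0,0,9.87,1,0,0,0,0,0,9.87,1,0,0,0,0,0,9.87,1,0,0,0,0,0,9.87,1,0,0,0,0,0,9.87,1,0,0,0,0,0,9.87,1,0,0,0,0,0,9.87,1,0,0,0,0,0,9.87])

```text
time_s: 3.1
eef_pos: [0.4836, -0.2726, 0.2131]
tool_rot: [-180.0, -0.0, 75.8]
force: [-0.1, 0.3, -0.6]
width: 0.999
gripper_force: 0.0
```

>>> apply_moves(increments=[1,0,0,1,0,0,9.87,1,0,0,1,0,0,9.87,1,0,0,1,0,0,9.87,1,0,0,1,0,0,9.87,1,0,0,1,0,0,9.87,1,0,0,1,0,0,9.87,1,0,0,1,0,0,9.87,1,0,0,1,0,0,9.87])

```text
time_s: 4.1
eef_pos: [0.4836, -0.2726, 0.1328]
tool_rot: [-180.0, 0.0, -3.2]
force: [-0.6, -0.5, 0.4]
width: 0.997
gripper_force: 0.0
```

>>> apply_moves(increments=[1,0,0,1.5,0,0,0,1,0,0,1.5,0,0,0,1,0,0,1.5,0,0,0,1,0,0,1.5,0,0,0,1,0,0,1.1,0,0,0,0.4,0,0,0,0,0,0,0.4,0,0,0,0,0,0,0.4,0,0,0,0,0,0])

```text
time_s: 5.1
eef_pos: [0.484, -0.2729, 0.063]
tool_rot: [180.0, -0.0, -2.8]
force: [0.4, -0.4, -0.0]
width: 0.718
gripper_force: 0.0
```

>>> apply_moves(increments=[0,0,0,0,0,0,0,0,0,0,0,0,0,0,0,0,0,0,0,0,0,0,0,0,0,0,0,0,0,0,0,-0.5,0,0,0,0,0,0,-1,0,0,0,0,0,0,-1,0,0,0,0,0,0,-1,0,0,0])

```text
time_s: 6.1
eef_pos: [0.4838, -0.2728, 0.0984]
tool_rot: [180.0, -0.0, -2.8]
force: [-0.9, -0.9, -2.9]
width: 0.421
gripper_force: 30.0
```

>>> apply_moves(increments=[0,0,0,-2,0,0,0,0,0,0,-3,0,0,0,0,1.4,-4,-1,0,0,0,0,1.4,-4,0,0,0,0,0,1.4,-4.1,0,0,0,0,0,1.4,-4.1,0,0,0,0,0,1.4,-4.1,0,0,0,0,0,1.44,-4.17,0,0,0,1.7])

```text
time_s: 7.1
eef_pos: [0.5805, -0.0311, 0.1581]
tool_rot: [180.0, -0.0, -4.6]
force: [1.4, -0.2, -3.1]
width: 0.42
gripper_force: 30.0
```

```bash
python3 - <<'E'
from meas import *
from station import sensors
r=lambda a:np.round(a,4).tolist()
o=sensors.observe(); print(o["eef_pos"],o["tool_rot"])
for n in("top","scene"):
    p,d=optics.camera(n); cv2.imwrite(f"pics/{n}1.png",p[:,:,::-1]); np.save(n+"1.npy",d); np.save(n+"1rgb.npy",p)
    W=pts(n,d); X,Y,Z=np.moveaxis(W,2,0)
    m=(X>.52)&(X<.65)&(Y>-.09)&(Y<.03)&(Z>.1)&(Z<.3)
    print(n,m.sum()); P=W[m]
    for a in np.arange(.1,.3,.02):
        s=P[(P[:,2]>=a)&(P[:,2]<a+.02)]
        if len(s)>5: print(round(a,2),len(s),r(s.min(0)),r(s.max(0)),r(s.mean(0)))
    # refined base: colour edges of stand in the first picture
t0=np.load("top0rgb.npy"); W=pts("top",np.load("top0.npy"))
hsv=cv2.cvtColor(t0,cv2.COLOR_RGB2HSV); print("hsv base",hsv[170,265],hsv[140,265],"bench",hsv[190,300],"bar",hsv[146,272],"rest",hsv[160,128],"handle",hsv[178,115])
E
```

```text
[ 0.58047347 -0.03114107  0.15805755] [ 1.79998305e+02 -2.09836741e-02 -4.56440664e+00]
top 393
0.14 95 [0.5534, -0.0472, 0.1444] [0.5646, -0.0102, 0.1593] [0.5594, -0.0295, 0.1531]
0.16 11 [0.5565, -0.0488, 0.1605] [0.5634, -0.0101, 0.1649] [0.56, -0.0312, 0.1623]
0.24 17 [0.5431, -0.0767, 0.2529] [0.5535, 0.0128, 0.2599] [0.5474, -0.0316, 0.2572]
0.26 221 [0.5433, -0.0781, 0.261] [0.5609, 0.018, 0.2747] [0.5511, -0.0347, 0.2695]
0.28 49 [0.553, -0.0771, 0.2809] [0.5744, 0.016, 0.2951] [0.5575, -0.0449, 0.2893]
scene 3256
0.1 21 [0.5624, -0.0476, 0.1063] [0.609, -0.0102, 0.1199] [0.5863, -0.038, 0.114]
0.12 144 [0.5627, -0.0484, 0.12] [0.6144, -0.0091, 0.14] [0.604, -0.0313, 0.1312]
0.14 346 [0.5576, -0.0561, 0.14] [0.6142, 0.0045, 0.16] [0.5993, -0.0276, 0.1521]
0.16 354 [0.5666, -0.0583, 0.16] [0.6051, 0.0042, 0.18] [0.5857, -0.0269, 0.1657]
0.18 142 [0.5726, -0.0588, 0.1802] [0.5946, 0.005, 0.1999] [0.5878, -0.0254, 0.1903]
0.2 146 [0.5728, -0.0589, 0.2001] [0.5938, 0.0056, 0.2198] [0.588, -0.0263, 0.2099]
0.22 97 [0.5733, -0.0589, 0.22] [0.5939, 0.0055, 0.2395] [0.5885, -0.0207, 0.2267]
0.24 137 [0.5684, -0.089, 0.2402] [0.618, 0.0245, 0.26] [0.6072, -0.0297, 0.2558]
0.26 800 [0.5466, -0.0896, 0.26] [0.6193, 0.0298, 0.28] [0.5987, -0.0357, 0.2685]
0.28 1069 [0.5431, -0.09, 0.28] [0.609, 0.0299, 0.3] [0.5901, -0.0354, 0.2892]
hsv base [103  34  91] [106  34  97] bench [ 68   7 140] bar [105  18 112] rest [107  28 126] handle [30  6 40]
```

View pics/scene1.png

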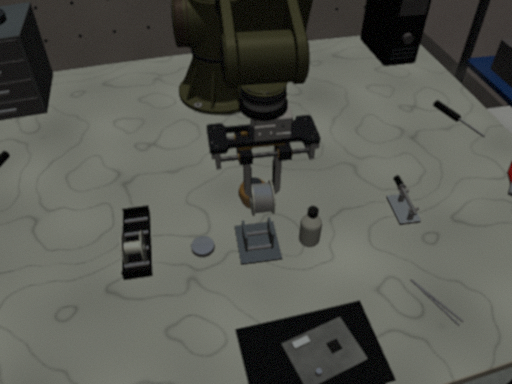

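The spool is held level (width 39.6 mm) and sits above the stand at (258,200). In both cameras the held spool reads about 2–3 mm further in +y than the TCP, so in the robot frame the stand is about y=-0.035. I'll descend to just above the cheeks, correct, and look again.

>>> apply_moves(increments=[0,0,0.35,0.9,0,0,0,0,0,0,0.9,0,0,0,0,0,0,0.9,0,0,0,0,0,0,0.9,0,0,0,0,0,0,0.9,0,0,0,0,0,0,0,0,0,0,0,0,0,0,0,0,0,0,0,0,0,0,0,0])

```text
time_s: 8.2
eef_pos: [0.58, -0.036, 0.1128]
tool_rot: [180.0, -0.0, -4.5]
force: [0.0, -0.5, -2.4]
width: 0.423
gripper_force: 30.0
```

```bash
python3 - <<'E'
from meas import *
from station import sensors
o=sensors.observe(); print(o["eef_pos"],o["tool_rot"])
p,d=optics.camera("scene"); np.save("scene2rgb.npy",p); np.save("scene2.npy",d)
p0=np.load("scene0rgb.npy")
cr=lambda a:cv2.resize(a[170:270,210:310,::-1],(400,600)[:1]*2,interpolation=cv2.INTER_CUBIC)
im=np.hstack([cr(p),cr(p0)]); cv2.imwrite("pics/c2.png",np.clip(im*1.6,0,255).astype(np.uint8))
E
```

```text
[ 0.58003366 -0.03600779  0.11283328] [ 1.79996424e+02 -3.93475939e-02 -4.52962177e+00]
```

View pics/c2.png

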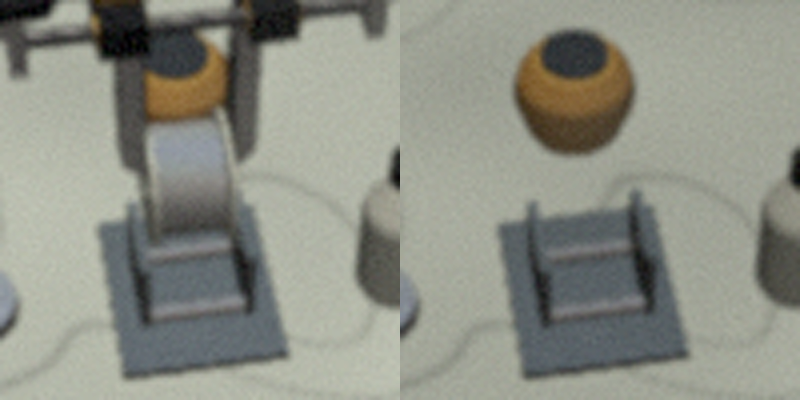

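The left half shows the spool between the cheeks in y, still about 5 mm above them: flanges at crop x about 150 and 238, cheeks about 135 and 245. Now a numeric comparison from depth in the same camera.

```bash
python3 - <<'E'
from meas import *
th=np.radians(-4.5); ex=np.array([np.cos(th),np.sin(th)]); ey=np.array([-np.sin(th),np.cos(th)])
T=np.array([.580,-.036])
def st(nm,P):
    if len(P)<5: return
    a=(P[:,:2]-T)@ex*1e3; b=(P[:,:2]-T)@ey*1e3
    print(nm,len(P),"x",np.round(np.percentile(a,[2,50,98]),1),"y",np.round(np.percentile(b,[2,50,98]),1))
p,d=optics.camera("top"); np.save("top2.npy",d); np.save("top2rgb.npy",p)
for n in("scene","top"):
    W0=pts(n,np.load(n+"0.npy")).reshape(-1,3); W2=pts(n,np.load(n+"2.npy")).reshape(-1,3)
    sel=lambda W,a,b:W[(W[:,2]>a)&(W[:,2]<b)&(abs(W[:,0]-.58)<.07)&(abs(W[:,1]+.034)<.055)]
    C=sel(W0,.042,.06); yy=(C[:,:2]-T)@ey
    st(n+" cheek+",C[yy>0]); st(n+" cheek-",C[yy<0])
    st(n+" base",sel(W0,.003,.009))
    S=sel(W2,.065,.118); st(n+" spool low",sel(W2,.062,.1)); st(n+" spool hi",sel(W2,.1,.124))
    st(n+" fingers",sel(W2,.135,.17))
E
```

```text
scene cheek+ 61 x [-22.2   4.1  22.1] y [27.7 29.7 33. ]
scene cheek- 59 x [-23.6   2.2  22.1] y [-25.1 -22.8 -20. ]
scene base 1178 x [-50.3   7.8  48.5] y [-37.3   1.7  44.5]
scene spool low 191 x [-8.7 25.2 31.6] y [-19.4  -3.3  19. ]
scene spool hi 525 x [-15.1   9.7  27.1] y [-28.    1.3  27.8]
scene fingers 214 x [-8.5  7.8  9.8] y [-31.3  20.9  32.5]
top cheek+ 53 x [-24.5  -1.2  20.4] y [27.4 29.8 32.2]
top cheek- 53 x [-23.8  -1.8  19.2] y [-25.5 -23.  -20.7]
top base 1312 x [-59.7  -3.5  55.4] y [-44.4   3.9  48.7]
top spool hi 23 x [-19.5 -18.2 -17.1] y [-17.7  -2.3  19.2]
```

In this settled view the spool reads centred on the TCP, and the stand centre is 3.4 mm in +y and about 1 mm in -x from it. The earlier offset was motion lag. I'll correct and lower.

>>> apply_moves(increments=[0,-0.1,-0.34,0,0,0,0,0,0,0,0.6,0,0,0,0,0,0,1,0,0,0,0,0,0,1,0,0,0,0,0,0,1,0,0,0,0,0,0,0.6,0,0,0,0,0,0,0.3,0,0,0,0,0,0,0.2,0,0,0])

```text
time_s: 9.3
eef_pos: [0.5792, -0.0326, 0.0654]
tool_rot: [180.0, -0.0, -4.5]
force: [0.2, -0.2, -2.7]
width: 0.423
gripper_force: 30.0
```

>>> apply_moves(increments=[0,0,0,0.15,0,0,0,0,0,0,0.1,0,0,0,0,0,0,0.06,0,0,0,0,0,0,0.04,0,0,0,0,0,0,0,0,0,0,0,0,0,0,0,0,0,0,0,0,0,0,0,0,0,0,0,0,0,0,0])

```text
time_s: 10.3
eef_pos: [0.5794, -0.0326, 0.0625]
tool_rot: [180.0, -0.0, -4.5]
force: [-1.5, 0.3, 5.6]
width: 0.426
gripper_force: 29.9
```

It is seated: the force went from -2.7 to +5.6 N at the expected height. Release and rise.

>>> apply_moves(increments=[1,0,0,0,0,0,0,1,0,0,0,0,0,0,1,0,0,0,0,0,0,1,0,0,0,0,0,0,1,0,0,0,0,0,0,1,0,0,0,0,0,0,1,0,0,0,0,0,0,1,0,0,-0.5,0,0,0])

```text
time_s: 11.3
eef_pos: [0.5789, -0.0325, 0.0669]
tool_rot: [180.0, 0.0, -4.5]
force: [-0.8, -0.2, -0.1]
width: 0.997
gripper_force: 0.0
```

>>> apply_moves(increments=[1,0,0,-2,0,0,0,1,0,0,-4,0,0,0,1,-0.8,-5,-3,0,0,0,1,-0.8,-5,0,0,0,0,1,-0.8,-5,0,0,0,0,1,-0.8,-5,0,0,0,0,1,-0.8,-5,0,0,0,0,1,0,0,0,0,0,0])

```text
time_s: 12.3
eef_pos: [0.5583, 0.2227, 0.1571]
tool_rot: [-180.0, -0.0, -4.3]
force: [-0.1, -0.9, -1.2]
width: 1.002
gripper_force: 0.0
```

```bash
python3 - <<'E'
from meas import *
from station import sensors
o=sensors.observe(); print(o["eef_pos"],o["tool_rot"],o["time_s"])
th=np.radians(-4.5); ex=np.array([np.cos(th),np.sin(th)]); ey=np.array([-np.sin(th),np.cos(th)]); T=np.array([.5793,-.0326])
def st(nm,P):
    if len(P)<5: return
    a=(P[:,:2]-T)@ex*1e3; b=(P[:,:2]-T)@ey*1e3
    print(nm,len(P),"x",np.round(np.percentile(a,[2,50,98]),1),"y",np.round(np.percentile(b,[2,50,98]),1),"z",np.round(np.percentile(P[:,2],[2,98])*1e3,1))
for n in("top","scene"):
    p,d=optics.camera(n); np.save(n+"3.npy",d); np.save(n+"3rgb.npy",p)
    W=pts(n,d).reshape(-1,3); S=W[(W[:,2]>.055)&(W[:,2]<.09)&(abs(W[:,0]-.58)<.05)&(abs(W[:,1]+.034)<.05)]; st(n+" spool",S)
    # axle from first picture: line fit on shaft & handle in image, cast on z=.0397
    W0=pts(n,np.load(n+"0.npy")); rgb=np.load(n+"0rgb.npy"); X,Y,Z=np.moveaxis(W0,2,0); g=rgb.sum(2)
    H=(X>.49)&(X<.545)&(Y>.285)&(Y<.33)&(g<180)
    print(n,"handle px",H.sum()); A=W0[H&(Z>.036)&(Z<.06)]
    print(np.round(A.min(0),4),np.round(A.max(0),4),np.round(A.mean(0),4),fitline(A[:,:2])[1])
    S=(X>.545)&(X<.63)&(Y>.28)&(Y<.33)&(Z>.035); B=W0[S]
    for a in np.arange(.545,.625,.008):
        q=B[(B[:,0]>=a)&(B[:,0]<a+.008)]
        if len(q): print(round(a,3),len(q),np.round([q[:,1].min(),q[:,1].max(),q[:,1].mean(),q[:,2].mean()],4))
t=np.load("top3rgb.npy"); s=np.load("scene3rgb.npy")
cr=lambda a,x,y,w,h:cv2.resize(a[y:y+h,x:x+w,::-1],(400,400),interpolation=cv2.INTER_CUBIC)
cv2.imwrite("pics/c3.png",np.clip(np.hstack([cr(t,242,125,60,60),cr(s,225,200,70,70)])*1.6,0,255).astype(np.uint8))
E
```

```text
[0.55831959 0.22270389 0.15713931] [-1.79980846e+02 -9.41412316e-03 -4.31352523e+00] 12.3
top spool 412 x [-23.9  -2.2  21.8] y [-19.5  -0.3  19.3] z [55.9 73.3]
top handle px 90
[0.5045 0.3018 0.0412] [0.5334 0.3188 0.0517] [0.5185 0.3094 0.0469] -6.61480389638298
0.545 30 [0.295  0.3206 0.3087 0.0426]
0.553 15 [0.302  0.3092 0.3056 0.0435]
0.561 14 [0.3026 0.3085 0.3054 0.0439]
0.569 12 [0.3016 0.3082 0.3046 0.0417]
0.577 15 [0.3011 0.3078 0.3042 0.0432]
0.585 13 [0.2994 0.3061 0.3028 0.0432]
0.593 23 [0.2906 0.3113 0.3008 0.0425]
0.601 26 [0.2911 0.3158 0.304  0.0426]
0.609 11 [0.2977 0.3054 0.3016 0.0427]
scene spool 395 x [-18.6   8.3  24.9] y [-19.5   0.5  19.6] z [55.6 73.1]
scene handle px 96
[0.5054 0.3029 0.0375] [0.539  0.3194 0.0497] [0.5241 0.3094 0.0449] -1.3562243761315045
0.545 33 [0.2998 0.3224 0.3101 0.0418]
0.553 9 [0.3065 0.3114 0.3085 0.0428]
0.561 8 [0.3056 0.3083 0.3068 0.0429]
0.569 10 [0.3026 0.3098 0.3056 0.0429]
0.577 15 [0.3022 0.3101 0.3051 0.0428]
0.585 11 [0.3006 0.3078 0.3036 0.0426]
0.593 19 [0.292  0.3154 0.3023 0.0419]
0.601 31 [0.2923 0.3164 0.3043 0.0411]
0.609 14 [0.2991 0.306  0.3026 0.0415]
0.617 1 [0.304  0.304  0.304  0.0432]
```

View pics/c3.png

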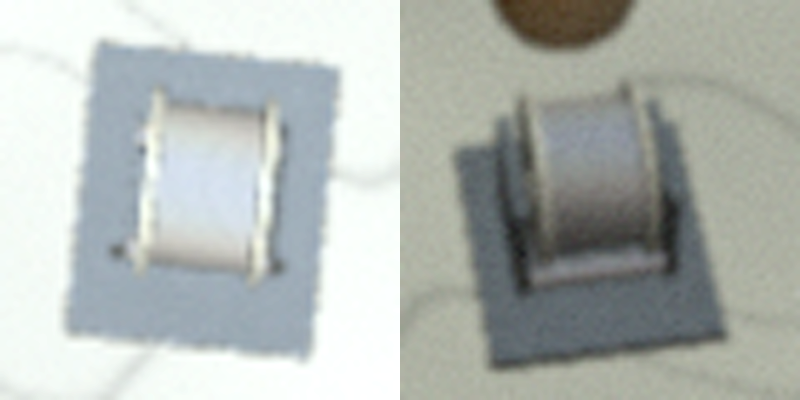

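The spool sits level and centred between the cheeks, flanges at ±19.5 mm and top at 73 mm. Next is the axle: the grip point is mid-handle at (0.5185, 0.3094), yaw -4.4°, TCP z 0.0287.

>>> apply_moves(increments=[1,-1.55,-2.78,0,0,0,0,1,-1.55,-2.78,0,0,0,0,0.6,-1.55,-2.78,1,0,0,0,0.6,0,0,2,0,0,0,0.6,0,0,2,0,0,0,0.6,0,0,2,0,0,0,0.6,0,0,0,0,0,0,0.6,0,0,0,0,0,0])

```text
time_s: 13.4
eef_pos: [0.5199, 0.3061, 0.088]
tool_rot: [-180.0, -0.1, -4.6]
force: [-0.4, -1.1, 0.4]
width: 0.603
gripper_force: 0.0
```

>>> apply_moves(increments=[0.6,-0.16,-0.32,0,0,0,0,0.6,0,0,1.5,0,0,0,0.6,0,0,1.5,0,0,0,0.6,0,0,1.5,0,0,0,0.6,0,0,1,0,0,0,0.6,0,0,0.43,0,0,0,0.6,0,0,0,0,0,0,0.6,0,0,0,0,0,0])

```text
time_s: 14.4
eef_pos: [0.5181, 0.3101, 0.0281]
tool_rot: [-180.0, -0.0, -4.5]
force: [0.2, -1.1, 0.1]
width: 0.6
gripper_force: 0.0
```

>>> apply_moves(increments=[0,0,0,0,0,0,0,0,0,0,0,0,0,0,0,0,0,0,0,0,0,0,0,0,0,0,0,0,0,0,0,0,0,0,0,0,0,0,0,0,0,0,0,0,0,0,0,0,0,0,0,0,0,0,0,0])

```text
time_s: 15.4
eef_pos: [0.5179, 0.3101, 0.0277]
tool_rot: [-180.0, -0.0, -4.5]
force: [0.2, 2.4, 2.8]
width: 0.16
gripper_force: 29.9
```

>>> apply_moves(increments=[0,0,0,-1,0,0,0,0,0,0,-2.5,0,0,0,0,0,0,-3.5,0,0,0,0,0,0,-3.5,0,0,0,0,0,0,-2.5,0,0,-6,0,0,0,0,0,0,-10,0,0,0,0,0,0,-10,0,0,0,0,0,0,-10])

```text
time_s: 16.4
eef_pos: [0.5178, 0.3097, 0.1582]
tool_rot: [180.0, 0.0, 31.8]
force: [0.5, 0.7, -0.5]
width: 0.161
gripper_force: 29.9
```

>>> apply_moves(increments=[0,0,0,0,0,0,-10,0,0,0,0,0,0,-10,0,0,0,0,0,0,-10,0,0,0,0,0,0,-10,0,0,0,0,0,0,-10,0,0,0,0,0,0,-4,0,0,0,0,0,0,0,0,0,0,0,0,0,0])

```text
time_s: 17.4
eef_pos: [0.5179, 0.3099, 0.1579]
tool_rot: [180.0, 0.0, 85.4]
force: [0.3, 0.3, -1.5]
width: 0.155
gripper_force: 29.9
```

>>> apply_moves(increments=[0,-3,0.89,0,0,0,0,0,-5,0.89,0,0,0,0,0,-5,0.89,0,0,0,0,0,-5,0.89,0,0,0,0,0,-5,0.89,0,0,0,0,0,-5,0.89,0,0,0,0,0,-5,0.89,0,0,0,0,0,-5,0.89,0,0,0,0])

```text
time_s: 18.4
eef_pos: [0.5588, -0.0762, 0.1579]
tool_rot: [180.0, 0.0, 85.4]
force: [0.5, 0.2, -0.5]
width: 0.16
gripper_force: 29.9
```

>>> apply_moves(increments=[0,-5,0.89,0,0,0,0,0,-4.94,0.89,0,0,0,0,0,0,0,2,0,0,0,0,0,0,2,0,0,0,0,0,0,2,0,0,0,0,0,0,2,0,0,0,0,0,0,1,0,0,0,0,0,0,0,0,0,0])

```text
time_s: 19.4
eef_pos: [0.5686, -0.1749, 0.0674]
tool_rot: [-180.0, -0.0, 85.4]
force: [-0.5, -0.2, -0.7]
width: 0.16
gripper_force: 29.9
```

>>> apply_moves(increments=[0,0,0,0,0,0,0,0,0,0,0,0,0,0,0,0,0,0,0,0,0,0,0,0,0,0,0,0,0,0,0,0,0,0,0,0,0,0,0,0,0,0,0,0,0,0,0,0,0,0,0,0,0,0,0,0])

```text
time_s: 20.4
eef_pos: [0.5687, -0.175, 0.0676]
tool_rot: [-180.0, -0.0, 85.5]
force: [0.1, -0.0, -0.6]
width: 0.159
gripper_force: 29.9
```

```bash
cat > axm.py <<'E'
from meas import *
from station import sensors
import sys
k=sys.argv[1]; z0,z1=float(sys.argv[2]),float(sys.argv[3])
th=np.radians(-4.5); ex=np.array([np.cos(th),np.sin(th)]); ey=np.array([-np.sin(th),np.cos(th)]); T=np.array([.5793,-.0326])
print(sensors.observe()["eef_pos"],sensors.observe()["tool_rot"])
for n in("top","scene"):
    p,d=optics.camera(n); np.save(f"{n}{k}.npy",d); np.save(f"{n}{k}rgb.npy",p); W=pts(n,d).reshape(-1,3)
    L=np.c_[(W[:,:2]-T)@ex,(W[:,:2]-T)@ey,W[:,2]]*1e3
    A=L[(abs(L[:,0])<14)&(L[:,1]>-128)&(L[:,1]<-30)&(L[:,2]>z0)&(L[:,2]<z1)]
    print(n,len(A),"tip y",np.round(np.percentile(A[:,1],[1,99,100]),1))
    for a in range(-130,-30,10):
        q=A[(A[:,1]>=a)&(A[:,1]<a+10)]
        if len(q): print(a,len(q),np.round([q[:,0].min(),q[:,0].max(),q[:,0].mean(),q[:,2].mean(),q[:,2].max()],1))
    S=A[(A[:,1]>-110)]; print("fit x=",np.polyfit(S[:,1],S[:,0],1)," z=",np.polyfit(S[:,1],S[:,2],1))
E
python3 axm.py 4 65 95
python3 - <<'E'
import numpy as np,cv2
t=np.load("top4rgb.npy"); s=np.load("scene4rgb.npy")
cr=lambda a,x,y,w,h:cv2.resize(a[y:y+h,x:x+w,::-1],(400,300),interpolation=cv2.INTER_CUBIC)
cv2.imwrite("pics/c4.png",np.clip(np.hstack([cr(t,240,115,120,90),cr(s,170,180,120,90)])*1.6,0,255).astype(np.uint8))
E
```

```text
[ 0.5687228  -0.17495481  0.06763597] [-1.79998620e+02 -6.14163428e-04  8.54654638e+01]
top 113 tip y [-105.   -43.4  -42.7]
-110 10 [-4.2  3.  -0.4 83.8 87.3]
-100 20 [-4.8  1.9 -1.6 83.4 87.5]
-90 17 [-5.3  2.3 -1.7 84.2 87.6]
-80 19 [-4.9  2.2 -1.8 83.8 88.4]
-70 16 [-5.5  1.1 -2.  83.9 87.1]
-60 18 [-5.   1.9 -1.6 84.3 86.9]
-50 13 [-5.6  1.  -2.3 85.1 88.1]
fit x= [-0.01707907 -2.93304953]  z= [1.80645842e-02 8.53818009e+01]
scene 144 tip y [-108.7  -43.3  -43. ]
-110 20 [-1.6  3.6  0.7 82.3 85.8]
-100 22 [-3.5  3.5  0.5 82.5 85. ]
-90 23 [-5.5  3.4  0.5 82.6 85.1]
-80 23 [-3.4  3.4  0.3 82.6 85.8]
-70 21 [-3.6  4.4  0.1 83.1 86. ]
-60 21 [-4.2  3.5  0.1 83.7 86.9]
-50 14 [-3.5  3.  -0.1 82.8 85.5]
fit x= [-0.01254252 -0.61805682]  z= [1.65593315e-02 8.40739116e+01]
```

View pics/c4.png

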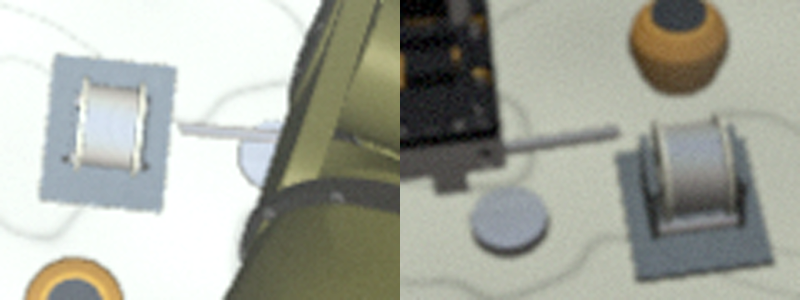

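The axle is held almost level and along the stand axis, with the tip about 14 mm before the cheek. It is at top-crop (180,126), with the spool at (113,125). Next I'll fit circles of known radius to the winding (r=27) and the shaft (r=4) in each camera, for their relative offset.

```bash
cat > fit.py <<'E'
from meas import *
from scipy.optimize import least_squares
import sys
k=sys.argv[1]; z0,z1=float(sys.argv[2]),float(sys.argv[3])
th=np.radians(-4.5); ex=np.array([np.cos(th),np.sin(th)]); ey=np.array([-np.sin(th),np.cos(th)]); T=np.array([.5793,-.0326])
for n in("top","scene"):
    def L(k):
        W=pts(n,np.load(f"{n}{k}.npy")).reshape(-1,3); return np.c_[(W[:,:2]-T)@ex,(W[:,:2]-T)@ey,W[:,2]]*1e3
    P=L(3); S=P[(abs(P[:,0])<26)&(abs(P[:,1])<15)&(P[:,2]>42)&(P[:,2]<75)]
    f=least_squares(lambda c:np.hypot(S[:,0]-c[0],S[:,2]-c[1])-27,[0,40],loss="soft_l1")
    print(n,"spool x,z",np.round(f.x,2),len(S),"res",np.round(np.std(f.fun),2))
    P=L(k); S=P[(abs(P[:,0])<14)&(P[:,1]>-103)&(P[:,1]<float(sys.argv[4]))&(P[:,2]>z0)&(P[:,2]<z1)]
    f=least_squares(lambda c:np.hypot(S[:,0]-c[0]-c[2]*(S[:,1]+29),S[:,2]-c[1]-c[3]*(S[:,1]+29))-4,[0,(z0+z1)/2,0,0],loss="soft_l1")
    print("  axle x,z at y=-29, slopes",np.round(f.x,3),len(S),np.round(np.std(f.fun),2))
E
python3 fit.py 4 65 95 -48
```

```text
top spool x,z [-0.5  40.95] 330 res 1.45
  axle x,z at y=-29, slopes [-2.4780e+00  8.2507e+01 -2.1000e-02  2.7000e-02] 98 1.24
scene spool x,z [-1.24 40.71] 348 res 1.22
  axle x,z at y=-29, slopes [-1.8120e+00  8.1686e+01 -1.0000e-02  2.2000e-02] 120 1.15
```

>>> apply_moves(increments=[0,0,0.04,0,0,-1.3,0.4,0,0,0,0,0,0,0,0,0,0,1,0,0,0,0,0,0,1,0,0,0,0,0,0,1,0,0,0,0,0,0,0.87,0,0,0,0,0,0,0,0,0,0,0,0,0,0,0,0,0])

```text
time_s: 21.5
eef_pos: [0.5692, -0.1759, 0.0292]
tool_rot: [180.0, 1.3, 85.1]
force: [0.1, -0.2, -0.1]
width: 0.16
gripper_force: 29.9
```

>>> apply_moves(increments=[0,0,0,0,0,0,0,0,0,0,0,0,0,0,0,0,0,0,0,0,0,0,0,0,0,0,0,0,0,0,0,0,0,0,0,0,0,0,0,0,0,0,0,0,0,0,0,0,0,0,0,0,0,0,0,0])

```text
time_s: 22.5
eef_pos: [0.569, -0.1759, 0.029]
tool_rot: [180.0, 1.3, 85.1]
force: [0.5, 0.3, -1.1]
width: 0.163
gripper_force: 29.9
```

```bash
python3 axm.py 5 30 56 | grep -v "^-" ; python3 fit.py 5 30 56 -48; python3 - <<'E'
from meas import *
# stand yaw: average spool-axis / bar direction from flange rims in picture 3 and cheek tops in picture 0
th=np.radians(-4.5); ex=np.array([np.cos(th),np.sin(th)]); ey=np.array([-np.sin(th),np.cos(th)]); T=np.array([.5793,-.0326])
for n in("top","scene"):
    W=pts(n,np.load(n+"0.npy")).reshape(-1,3); L=np.c_[(W[:,:2]-T)@ex,(W[:,:2]-T)@ey,W[:,2]]*1e3
    for s in(1,-1):
        q=L[(abs(L[:,0])<22)&(abs(L[:,1]-s*26.5)<5)&(L[:,2]>45)&(L[:,2]<57)]; f=np.polyfit(q[:,0],q[:,1],1); print(n,s,"slope deg",np.degrees(f[0]),"y",f[1],len(q))
E
```

```text
[ 0.56904591 -0.17586666  0.02896599] [179.99440496   1.29940772  85.06739993]
top 94 tip y [-98.8 -43.7 -43.6]
fit x= [-0.01291933 -1.81758039]  z= [4.55714313e-03 4.36969288e+01]
scene 130 tip y [-107.3  -44.5  -44.2]
fit x= [-0.00427177  0.87266826]  z= [-1.41501149e-02  4.15772878e+01]
top spool x,z [-0.5  40.95] 330 res 1.45
  axle x,z at y=-29, slopes [-2.4770e+00  4.1916e+01 -3.7000e-02  2.6000e-02] 87 1.38
scene spool x,z [-1.24 40.71] 348 res 1.22
  axle x,z at y=-29, slopes [-6.2800e-01  3.9341e+01  0.0000e+00 -2.4000e-02] 113 1.15
top 1 slope deg 0.33752398261436584 y 26.468825817097954 49
top -1 slope deg -0.3498506475018723 y -26.398029372496744 49
scene 1 slope deg 0.04515678435247553 y 26.85614903286719 53
scene -1 slope deg -0.21938837451598323 y -26.03735745878776 48
```

The stand yaw of -4.5° is confirmed, and the axle is within about 0.5 mm of the hole axis (x about -1.3 against -0.9, z about 40.6). I'll insert gently and watch the forces.

>>> apply_moves(increments=[0,0.5,0.03,-0.01,0,0,0,0,0.5,0,-0.01,0,0,0,0,0.4,0,-0.01,0,0,0,0,0.3,0,-0.01,0,0,0,0,0.3,0,-0.01,0,0,0,0,0.3,0,-0.01,0,0,0,0,0.2,0,0,0,0,0,0,0,0,0,0,0,0])

```text
time_s: 23.6
eef_pos: [0.5715, -0.1509, 0.029]
tool_rot: [180.0, 1.3, 85.1]
force: [0.2, 0.2, -0.0]
width: 0.158
gripper_force: 29.9
```

>>> apply_moves(increments=[0,0.3,0,-0.01,0,0,0,0,0.3,0,-0.01,0,0,0,0,0.3,0,-0.01,0,0,0,0,0.3,0,0,0,0,0,0,0.4,0,-0.01,0,0,0,0,0.4,0,-0.01,0,0,0,0,0.4,0,-0.01,0,0,0,0,0,0,0,0,0,0])

```text
time_s: 24.6
eef_pos: [0.5736, -0.1267, 0.0291]
tool_rot: [180.0, 1.3, 85.1]
force: [-0.0, 0.7, -0.7]
width: 0.159
gripper_force: 29.9
```

>>> apply_moves(increments=[0,0.4,-0.03,-0.01,0,0,0,0,0.4,0,-0.01,0,0,0,0,0.4,0,-0.01,0,0,0,0,0.3,0,0,0,0,0,0,0.3,0,-0.01,0,0,0,0,0.3,-0.01,-0.01,0,0,0,0,0.3,0,-0.01,0,0,0,0,0,0,0,0,0,0])

```text
time_s: 25.6
eef_pos: [0.5752, -0.1029, 0.0291]
tool_rot: [180.0, 1.3, 85.1]
force: [-0.0, 0.1, -0.9]
width: 0.163
gripper_force: 29.9
```

>>> apply_moves(increments=[0,0.4,-0.01,-0.01,0,0,0,0,0.4,0,-0.01,0,0,0,0,0.3,0,-0.01,0,0,0,0,0.3,0,0,0,0,0,0,0.3,0,-0.01,0,0,0,0,0.2,0,0,0,0,0,0,0.1,0,-0.01,0,0,0,0,0,0,0,0,0,0])

```text
time_s: 26.6
eef_pos: [0.5768, -0.0832, 0.0292]
tool_rot: [180.0, 1.3, 85.1]
force: [0.3, 0.3, -1.1]
width: 0.157
gripper_force: 29.9
```

>>> apply_moves(increments=[0,0.05,0,0,0,0,0,0,0.05,0,0,0,0,0,0,0.05,0,0,0,0,0,0,0,0,0,0,0,0,0,0,0,0,0,0,0,0,0,0,0,0,0,0,0,0,0,0,0,0,0,0,0,0,0,0,0,0])

```text
time_s: 27.6
eef_pos: [0.5769, -0.082, 0.0291]
tool_rot: [180.0, 1.3, 85.1]
force: [-0.1, -4.9, -0.8]
width: 0.16
gripper_force: 29.9
```

The collar is meeting the cheek (-4.9 N at the expected place). One small nudge, then open gently and look.

>>> apply_moves(increments=[0,0.05,0,0,0,0,0,0,0,0,0,0,0,0,0,0,0,0,0,0,0,0.3,0,0,0,0,0,0,0.45,0,0,0,0,0,0,0.45,0,0,0,0,0,0,0.45,0,0,0,0,0,0,0.45,0,0,0,0,0,0])

```text
time_s: 28.6
eef_pos: [0.577, -0.0811, 0.0291]
tool_rot: [180.0, 1.3, 85.1]
force: [-0.3, 0.5, -0.6]
width: 0.451
gripper_force: 0.0
```

>>> apply_moves(increments=[0.45,0,0,-1,0,0,0,0.45,0,0,-2,0,0,0,0.45,0,0,-3,0,0,0,0.45,-1,0,-4,0,0,0,0.45,-4,0,-2,0,0,0,0.45,-4,0,0,0,0,0,0.45,-4,0,0,0,0,0,0.45,-4,0,0,0,0,0])

```text
time_s: 29.6
eef_pos: [0.5625, -0.249, 0.1539]
tool_rot: [180.0, 1.3, 85.1]
force: [0.1, 0.3, 0.2]
width: 0.451
gripper_force: 0.0
```

```bash
python3 - <<'E'
from meas import *
ims=[]
for n,b in(("top",(235,115,90,68)),("scene",(200,190,90,68))):
    p,d=optics.camera(n); W=pts(n,d).reshape(-1,3); x,y,w,h=b
    ims.append(cv2.resize(p[y:y+h,x:x+w,::-1],(400,300),interpolation=cv2.INTER_CUBIC))
    th=np.radians(-4.5); T=np.array([.5793,-.0326]); ex=np.array([np.cos(th),np.sin(th)]); ey=np.array([-np.sin(th),np.cos(th)])
    L=np.c_[(W[:,:2]-T)@ex,(W[:,:2]-T)@ey,W[:,2]]*1e3
    for nm,a,c in(("handle",-75,-30),("tip",30,60)):
        q=L[(abs(L[:,0])<14)&(L[:,1]>a)&(L[:,1]<c)&(L[:,2]>30)&(L[:,2]<60)]
        if len(q): print(n,nm,len(q),np.round(q.min(0),1),np.round(q.max(0),1),np.round(q.mean(0),1))
cv2.imwrite("pics/c5.png",np.clip(np.hstack(ims)*1.6,0,255).astype(np.uint8))
E
```

```text
top handle 118 [ -8.9 -63.8  36.2] [  8.5 -30.   52.3] [ -1.2 -46.7  44.9]
top tip 34 [-4.2 30.3 38.3] [ 3.8 50.4 47.2] [-0.7 39.8 42.2]
scene handle 137 [ -8.  -63.4  33.7] [  9.1 -30.2  49.3] [  3.1 -46.6  43.3]
scene tip 37 [-3.  32.  35.8] [ 4.3 51.3 44.6] [ 1.6 41.  41.1]
```

View pics/c5.png

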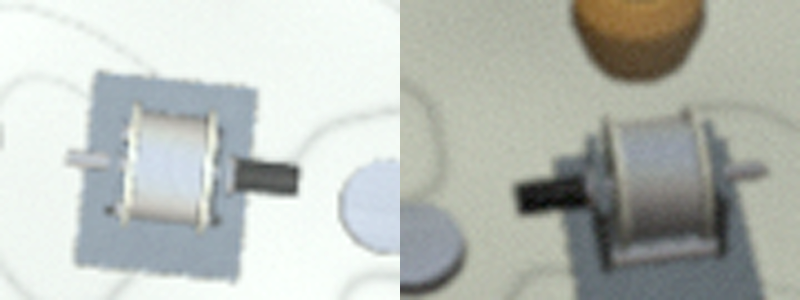

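The axle is home. Its tip stands out at top-crop (85,158), at stand y of about +51 mm. The handle is at (265,176), ending at about -64 mm, so the collar is on the cheek at about -29 mm. The spool is on its seat and the arm is clear, so I'm handing in.

```bash
python3 -c "
from station import ticket
print(ticket.job_done())"
```

```text
the job is handed in; nothing more can be done
None
```

The full spool is on the stand's seat bars, the axle is pushed home from the tin side until its collar met the cheek, and the job was handed in at about 30 s of the 72 s; no verdict was returned.

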